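Load the glass square into the sprung nest

ROBOT

A 6-joint arm with a two-finger parallel gripper is mounted at the origin on the work surface. World frame = base frame: x ahead of the robot, y to its left, z up, the work surface at z = 0. Lengths are in m, angles in rad, forces in N, time in s.
With the tool pointing down it reaches from about 0.35 to 0.775 m from the base axis. Payload 7.3 kg.
Tool frame: the origin (TCP) lies on the front face of the gripper's body, between the roots of the fingers; the fingertips stand ahead of it and the grasp point (between the pads) lies 47 mm ahead of it (finger_overhang is the z of the fingertips in the tool frame, in m); z points along the fingers, y is the line along which they close (so a half turn about z gives the same grasp; the last joint's range is limited). The gripper opens to 92 mm and grips with 3 to 60 N. Pads are 19 mm wide; open, the fingers measure 130 mm over their backs; the gripper's body (75 mm by 190 mm) begins 47 mm behind the grasp point.
Start: joints at [1.013, 0.342, 1.524, -0, 1.275, -0.146], TCP at [0.21, 0.481, 0.292] pointing down, gripper open.
Joint ranges: [-2.53, 2.53], [-0.77, 2.02], [0.04, 2.7], [-1, 4.14], [0.28, 2.66], [-3.11, 3.11]. Speed limits (rad/s): [2.57, 2.57, 3.14, 3.14, 3.14, 3.14].

INTERFACE

Orientations are given as [roll, pitch, yaw] about the fixed x, y, z axes, in that order (R = Rz(yaw) Ry(pitch) Rx(roll)).
In Python, from cell import * gives the robot as it stands. The module is installed in compiled form; this text tells all that it offers.
- The arm moves only by the tool arm_command, never from a script. Its argument "series" is a list of rows, each an object of numbers: "x", "y", "z": the shift along the tool's x, y, z in mm; "rx", "ry", "rz": the turn, a rotation vector about the tool's x, y, z in degrees. A call has 1 to 20 rows; each row is the pose to reach, as a shift and turn from the pose commanded when the call began, along the tool's axes at that moment; what a row does not reach only later rows make up. A row lasts 1/10 s, in which the tool goes at most 50 mm and 8.59 degrees, less where a joint would pass 70% of its speed; a pose out of reach is approached as far as the arm can. A call with a gripper value outside its range is refused whole. "hand" is the finger opening in mm, from 0 to 91.8, set as the call begins (left out, the last holds). The fingers move at their own pace and stop on an object; "squeeze" is the grip in N (left out, the last holds). Time passes only in rows, so rows that repeat a pose let the fingers close. It gives the time, the measured TCP pose, the force, the opening and the grip force at its end, in the units of the state.
- observe(): the state, without advancing time (a new reading comes with each control period).
- read_camera(name): name is "side" or "top"; returns a dict with "pixels" (480x640x3 uint8, blue, green, red), "K" (3x3 intrinsics, pixels), "k1" (the pictures are not rectified: a ray, as slopes to the right and down, at radius r is drawn at 1 + k1 r^2 times it, then the intrinsics apply), "rvec" (rotation vector, rad) and "tvec" (3), from world to camera coordinates, as OpenCV has them. Camera axes: x right, y down, z forward; pixel columns grow to the right and rows downward; lengths in m; the calibration is good to about 2 mm. A picture is of the moment at which its call begins. There is no depth.
- hand_in(): hands the job in; it is judged then, once.
Trained networks look in a picture, given as the dict that the camera call returned (one of the last four; its "shot" number tells which), for a name from the list of things; names that differ only in an ending like _2 or _b are one class to them, and where a whole thing is asked for, a point or a joint stands for the part that bears it (a point fixed in the world has none). Each returns a list of dicts, best first, with "confidence" (0 to 1); they miss things now and then, are a little off and sometimes report something else, mostly with a low value. They report only what shows in the picture. A call takes as long as a camera call. They do not tell look-alikes from the thing itself.
- boxes_of(picture, query): "point" ([x, y, z] in m, in world coordinates, good to about 4 mm: the middle of the surface that is visible of it).
- trace(picture, query): "pixels" (480x640 bool, what is visible of it).
- mark_of(picture, query): "point" ([x, y, z] in m, in world coordinates, good to about 4 mm: a listed point, or the origin of a listed thing).
The state is a dict: "time": time; "qpos": joint angles; "qvel": joint speeds; "joint_efforts": joint torques, N m; "tool_pos": TCP position; "tool_rot": TCP orientation; "contact_force": force on the tool from outside, world axes, zero at the start; "torque": the same for the moment, N m; "opening": finger opening in m; "grip_force": force on a finger pad.
Only numpy, scipy, OpenCV 4.12 (cv2) and the standard library are available. Lean on these libraries where they do the work, as an engineer would, in place of code of your own. Each camera call takes 0.05 s, during which the arm holds its last target. There are 200 camera calls.

TASK

Load the pink square of glass into the grey nest: bring it over the square pocket (the brass fence and end stop are there to line it up), and press it down past the two sprung orange rollers until it lies flat and fully home on the pocket floor. It is glass, so push and press gently, never with more than 45 newtons, and leave the other things on the bench where they stand.

Things in the scene. Friction and masses are not known exactly. Their poses are not given: they have to be found in the camera images.
- blank: pink square glass sheet, 110 x 110 mm, 10 mm thick, about 0.3 kg (varies), edges along its x and y axes; origin at the centre of its underside. Starts flat on the nest's deck; too wide for the gripper.
- nest: grey steel loading nest, fixed to the bench (position, yaw vary), 174 mm along its x, 296 mm along y. Origin on the bench top. Its flat deck, 30 mm above the origin, spans x -100 to +56 mm, y -146 to +18 mm; beyond it in +y lies the pocket. Deck strips also border the pocket at -x (43 mm wide) and, under the brass bars, at +x and +y.
- pocket (a point): centre of the floor of the square pocket, at nest x 0, y +75, z +6 mm; axes as the nest's. Pocket 113 x 113 mm (nest x -56.5 to +56.5, y +18.5 to +131.5), so the glass has 3 mm play in all; 24 mm deep below the deck. The underside of seated glass lies here, its top 14 mm below the deck.
- fence (a point): middle of the top of the fence's inner face, at nest x +56.5, y 0, z +40 mm; axes as the nest's. The fence is a brass bar 18 mm wide along the whole +x side of deck and pocket, 10 mm higher than the deck; the pocket wall is plumb with it.
- stop (a point): middle of the top of the end stop's inner face, at nest x 0, y +131.5, z +40 mm; axes as the nest's. The stop is a brass bar 18 mm wide across the +y end of the pocket (x -60 to +56 mm), 10 mm higher than the deck, plumb with the pocket wall.
- roller (a point): middle of the orange roller in the pocket wall at nest x -56.5 mm; its twin is at x +56.5 mm. Each is 14 mm thick, 70 mm long along nest y, sprung, sticks out 4 mm. Glass slid over the pocket sinks 3 mm and rests on both; pressed down with about 10 to 20 N it makes them give way and they snap back above it.
- cup: pink glass cup, 72 mm wide, 95 mm tall, upright; origin at the centre of its base. Bystander.
- dish: small aluminium bowl, 110 mm wide, 40 mm tall; origin at the centre of its base. Bystander.
- pan: round steel pan, 170 mm wide, 50 mm tall; origin at the centre of its base. Bystander.
- brush: bench brush lying along its x axis, origin on its underside. Bystander.
- frit: jar with blue cap, 60 mm wide, 90 mm tall; origin at the centre of its base. Bystander.
- frit2: jar with red cap, 60 mm wide, 90 mm tall; origin at the centre of its base. Bystander.
- rodrest: corrugated steel rest, 60 x 200 mm, 25 mm tall, with four coloured glass rods 120 mm long fixed on it along x; origin at the centre of its base. Bystander.
There are look-alikes about, which are no part of the job. What is meant by the blank is not red, and is the larger of those in its own colour.

How it is judged:
At the end, for the whole second after the job is handed in: The glass lies still, flat (within 0.03 rad) on the pocket floor: its underside within 2 mm of the floor and its centre within 4 mm of the pocket's centre, below both rollers (horizontal distance between blank and pocket below 0.004 m and z of blank in the frame of pocket below 0.002 m and angle between blank's own z axis and vertical below 0.03 rad and linear speed of blank below 0.01 m/s); the robot touches nothing.
It fails at once if the glass is pushed or pressed with more than 45 N (contact force between any of the fingers, the arm and blank above 45 N).
It fails at once if another thing on the bench is moved more than 30 mm (distance of any of cup, dish, pan, brush, frit, frit2, rodrest from where it was at the start of the episode above 0.03 m).
It also fails if it takes over 64 s, if anything falls off the work surface, if the arm or the gripper's body presses on something with over 40 N, if the wrist force passes 120 N, or if a joint passes its speed limit or range.

## Working session

There is one attempt and no reset: what is moved stays moved. The work goes in short steps, Python scripts to look and compute and a tool call to move; the robot and the scene stay as the last step left them, time stands still between calls to the robot, and variables do not carry over. Pictures are saved under pics/ and viewed, at most 10 in all, crops included, and the job is handed in when it is done.

Besides the shell and the picture viewer there is one more tool, called after "Emit:" as name(argument=value, ...) on one line, values as JSON. arm_command: Moves the arm, as the interface text tells. Its arguments: {"type":"object","properties":{"series":{"type":"array"},"hand":{"type":"number"},"squeeze":{"type":"number"}},"required":["series"]}

```bash
mkdir -p pics
cat > h.py <<'E'
from cell import *
import numpy as np, cv2
def shoot(n,f=None):
    p=read_camera(n)
    if f: cv2.imwrite('pics/'+f,p['pixels'])
    return p
def ray(p,u,v):
    K=np.array(p['K']);k1=p['k1']
    d=cv2.undistortPoints(np.array([[[u,v]]],float),K,np.array([k1,0,0,0,0.]))[0,0]
    R=cv2.Rodrigues(np.array(p['rvec'],float))[0];t=np.array(p['tvec'],float).ravel()
    return -R.T@t, R.T@np.array([d[0],d[1],1])
def atz(p,u,v,z):
    c,d=ray(p,u,v); return c+d*(z-c[2])/d[2]
def proj(p,X):
    return cv2.projectPoints(np.array(X,float).reshape(-1,1,3),np.array(p['rvec'],float),np.array(p['tvec'],float),np.array(p['K'],float),np.array([p['k1'],0,0,0,0.]))[0][:,0]
E
python3 - <<'E'
from h import *
s=observe();print({k:np.round(s[k],3) for k in ('time','tool_pos','tool_rot','contact_force')})
P={n:shoot(n,n+'0.png') for n in('top','side')}
for n,p in P.items():
  for q in('blank','nest','pocket','fence','stop','roller'):
    print(n,q,[(np.round(d['point'],3).tolist(),round(d['confidence'],2),np.round(proj(p,d['point'])[0]).tolist()) for d in mark_of(p,q)[:4]])
  np.save('pics/%s.npy'%n,p,allow_pickle=True)
E
```

```text
{'time': np.float64(0.0), 'tool_pos': array([0.21 , 0.481, 0.292]), 'tool_rot': array([-3.14, -0.  ,  2.73]), 'contact_force': array([-0.829, -0.707,  0.16 ])}
top blank [([0.575, 0.016, 0.029], 0.9, [309.0, 248.0]), ([0.559, -0.209, 0.002], 0.82, [418.0, 258.0]), ([0.398, -0.022, -0.002], 0.72, [327.0, 337.0]), ([0.801, 0.033, -0.001], 0.17, [302.0, 146.0])]
top nest [([0.598, 0.078, -0.003], 0.71, [280.0, 239.0])]
top pocket [([0.606, 0.151, 0.004], 0.85, [245.0, 235.0])]
top fence [([0.655, 0.075, 0.042], 0.85, [280.0, 208.0])]
top stop [([0.606, 0.209, 0.044], 0.61, [213.0, 231.0]), ([0.384, 0.286, -0.001], 0.46, [176.0, 343.0])]
top roller [([0.541, 0.154, 0.017], 0.71, [241.0, 265.0])]
side blank [([0.556, -0.209, -0.004], 0.88, [336.0, 344.0]), ([0.58, 0.013, 0.03], 0.77, [303.0, 254.0]), ([0.392, -0.018, -0.005], 0.69, [228.0, 301.0])]
side nest [([0.596, 0.078, 0.003], 0.93, [299.0, 240.0]), ([0.656, 0.072, 0.041], 0.48, [324.0, 223.0])]
side pocket [([0.602, 0.152, 0.008], 0.78, [289.0, 217.0])]
side fence [([0.656, 0.072, 0.04], 0.69, [324.0, 223.0])]
side stop [([0.605, 0.207, 0.038], 0.64, [281.0, 193.0]), ([0.779, -0.191, -0.0], 0.58, [427.0, 301.0])]
side roller [([0.542, 0.15, 0.02], 0.65, [266.0, 221.0])]
```

```bash
ls pics
```

```text
side.npy
side0.png
top.npy
top0.png
```

View pics/top0.png

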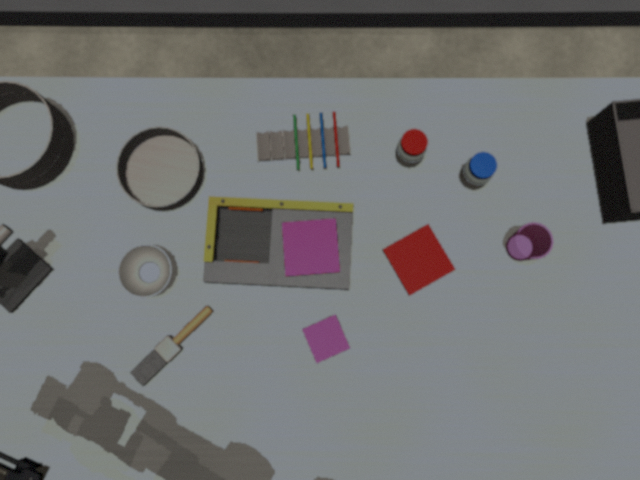

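View pics/side0.png

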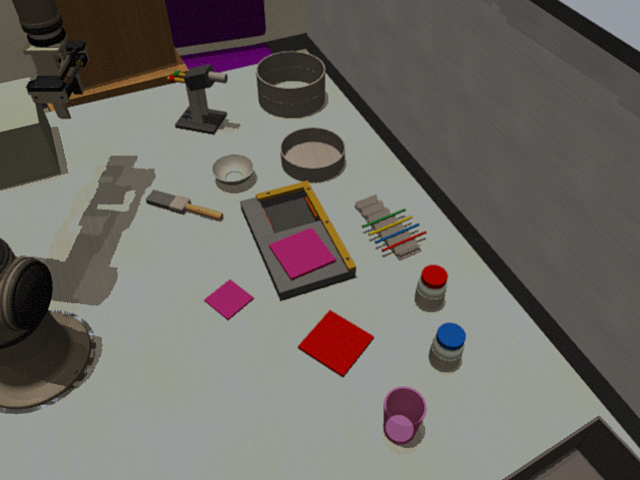

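Candidates: the pink square on the deck at top px (311,248), the red square at (418,259) and the small pink square at (326,338). By the description it is the larger pink one, at (311,248). Next I check that in a crop and refine the poses.

```bash
cat > est.py <<'E'
from h import *
from scipy.optimize import least_squares
def nestfit(P):
    # marks-based rigid fit, xy
    L={'nest':(0,0),'pocket':(0,.075),'fence':(.0565,0),'stop':(0,.1315),'roller':(-.0565,.075)}
    a=[];b=[]
    for p in P:
        for q,l in L.items():
            for d in mark_of(p,q)[:3]:
                x=np.array(d['point'])[:2]
                if d['confidence']>.5 and .5<x[0]<.7 and .04<x[1]<.25 and not(q=='nest' and x[0]>.63): a.append(l);b.append(x)
    a=np.array(a);b=np.array(b)
    f=lambda v:(b-v[:2]-a@np.array([[np.cos(v[2]),np.sin(v[2])],[-np.sin(v[2]),np.cos(v[2])]])).ravel()
    return least_squares(f,[.6,.078,0],loss='soft_l1',f_scale=.004).x
def outline(p,z,q='blank',near=(.575,.016)):
    best=None
    for d in trace(p,q):
        m=d['pixels'].astype(np.uint8)
        c=max(cv2.findContours(m,cv2.RETR_EXTERNAL,cv2.CHAIN_APPROX_NONE)[0],key=cv2.contourArea)[:,0]
        w=np.array([atz(p,u,v,z)[:2] for u,v in c],dtype=np.float32)
        e=np.hypot(*(w.mean(0)-near))
        if best is None or e<best[0]: best=(e,w)
    return cv2.minAreaRect(best[1]*1000), best[1]
E
python3 - <<'E'
from est import *
P=[shoot('top'),shoot('side')]
v=nestfit(P);print('nest',v)
for p in P:
    r,_=outline(p,.04);print('blank',r)
    r,_=outline(p,.03,'nest',(.6,.08));print('nest',r)
p=P[0]
im=cv2.resize(p['pixels'][180:310,190:370],None,fx=4,fy=4,interpolation=cv2.INTER_CUBIC)
R=np.array([[np.cos(v[2]),-np.sin(v[2])],[np.sin(v[2]),np.cos(v[2])]])
def poly(pts,z,c):
    w=np.c_[np.array(pts)@R.T+v[:2],np.full(len(pts),z)]
    cv2.polylines(im,[np.int32((proj(p,w)-[190,180]+.5)*4)],True,c,1)
poly([(-.1,-.146),(.056,-.146),(.056,.018),(-.1,.018)],.03,(0,255,0))
poly([(-.0565,.0185),(.0565,.0185),(.0565,.1315),(-.0565,.1315)],.03,(255,0,0))
poly([(.0565,-.146),(.0745,-.146),(.0745,.1495),(.0565,.1495)],.04,(255,255,0))
cv2.imwrite('pics/crop.png',im)
E
```

```text
nest [ 0.59795994  0.07721655 -0.0508354 ]
blank ((576.226806640625, 12.555622100830078), (111.92337799072266, 109.9732894897461), 4.873410224914551)
nest ((382.82684326171875, 280.921630859375), (41.50156784057617, 197.0051727294922), 44.79792404174805)
blank ((574.3363037109375, 11.520442962646484), (112.19149780273438, 117.24279022216797), 4.9684739112854)
nest ((584.8915405273438, 76.1379165649414), (328.5008239746094, 185.2618408203125), 87.72437286376953)
```

View pics/crop.png

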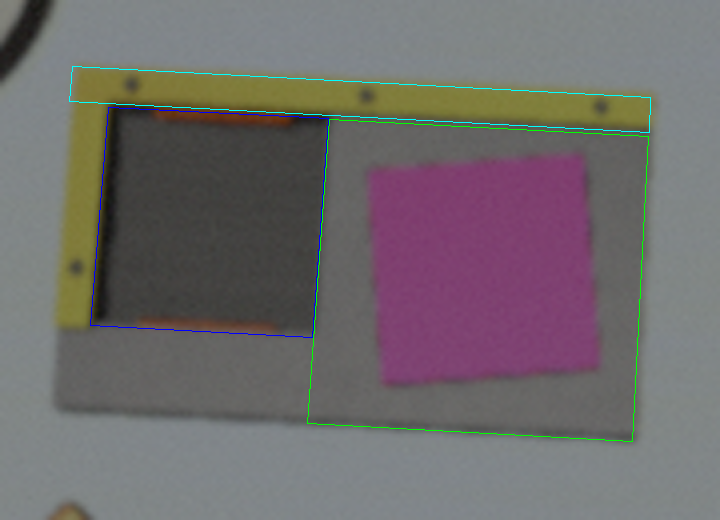

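The crop shows the large pink sheet on the deck (crop px 370-600 x 155-385). The fitted nest outline lies on the picture to within about 2 mm. My plan:
1. Push the glass +x against the fence with the spread fingertips.
2. Push it +y along the fence to the stop.
3. Press it down.

```bash
cat > go.py <<'E'
from h import *
import sys
from scipy.spatial.transform import Rotation as Ro
V=(.598,.0772,-.051)
def rel(nx,ny,tipz,yawoff):
    s=observe();p=np.array(s['tool_pos']);R=Ro.from_euler('xyz',s['tool_rot'])
    c,sn=np.cos(V[2]),np.sin(V[2])
    t=np.array([V[0]+c*nx-sn*ny,V[1]+sn*nx+c*ny,tipz+finger_overhang])
    G=Ro.from_euler('xyz',[np.pi,0,V[2]+yawoff])
    print('t',round(s['time'],2),'shift mm',np.round(R.inv().apply(t-p)*1000,1),'turn deg',np.round((R.inv()*G).as_rotvec(degrees=True),2),'F',np.round(s['contact_force'],1))
if __name__=='__main__':
    print(finger_overhang); rel(*[float(a) for a in sys.argv[1:]])
E
python3 go.py -.105 -.066 .12 3.14159
```

```text
0.0655
t 1.5 shift mm [-442.2 -313.7  106.7] turn deg [  0.     0.   -20.67] F [-0.8 -0.5 -0.3]
```

Emit:
arm_command(series=[{"x": -442,"y": -314,"z": 107,"rz": -20.7},{"x": -442,"y": -314,"z": 107,"rz": -20.7},{"x": -442,"y": -314,"z": 107,"rz": -20.7},{"x": -442,"y": -314,"z": 107,"rz": -20.7},{"x": -442,"y": -314,"z": 107,"rz": -20.7},{"x": -442,"y": -314,"z": 107,"rz": -20.7},{"x": -442,"y": -314,"z": 107,"rz": -20.7},{"x": -442,"y": -314,"z": 107,"rz": -20.7},{"x": -442,"y": -314,"z": 107,"rz": -20.7},{"x": -442,"y": -314,"z": 107,"rz": -20.7},{"x": -442,"y": -314,"z": 107,"rz": -20.7},{"x": -442,"y": -314,"z": 107,"rz": -20.7},{"x": -442,"y": -314,"z": 107,"rz": -20.7},{"x": -442,"y": -314,"z": 107,"rz": -20.7},{"x": -442,"y": -314,"z": 107,"rz": -20.7},{"x": -442,"y": -314,"z": 107,"rz": -20.7},{"x": -442,"y": -314,"z": 107,"rz": -20.7},{"x": -442,"y": -314,"z": 107,"rz": -20.7}], hand=50, squeeze=10)

```text
invalid input
```

```bash
python3 go.py -.105 -.066 .034 3.14159
```

```text
0.0655
t 1.5 shift mm [-442.2 -313.7  192.7] turn deg [  0.     0.   -20.67] F [-0.8 -0.5 -0.3]
```

Emit:
arm_command(series=[{"x": -442,"y": -314,"z": 107,"rx": 0,"ry": 0,"rz": -20.7},{"x": -442,"y": -314,"z": 107,"rx": 0,"ry": 0,"rz": -20.7},{"x": -442,"y": -314,"z": 107,"rx": 0,"ry": 0,"rz": -20.7},{"x": -442,"y": -314,"z": 107,"rx": 0,"ry": 0,"rz": -20.7},{"x": -442,"y": -314,"z": 107,"rx": 0,"ry": 0,"rz": -20.7},{"x": -442,"y": -314,"z": 107,"rx": 0,"ry": 0,"rz": -20.7},{"x": -442,"y": -314,"z": 107,"rx": 0,"ry": 0,"rz": -20.7},{"x": -442,"y": -314,"z": 107,"rx": 0,"ry": 0,"rz": -20.7},{"x": -442,"y": -314,"z": 107,"rx": 0,"ry": 0,"rz": -20.7},{"x": -442,"y": -314,"z": 107,"rx": 0,"ry": 0,"rz": -20.7},{"x": -442,"y": -314,"z": 107,"rx": 0,"ry": 0,"rz": -20.7},{"x": -442,"y": -314,"z": 107,"rx": 0,"ry": 0,"rz": -20.7},{"x": -442,"y": -314,"z": 107,"rx": 0,"ry": 0,"rz": -20.7},{"x": -442,"y": -314,"z": 107,"rx": 0,"ry": 0,"rz": -20.7},{"x": -442,"y": -314,"z": 107,"rx": 0,"ry": 0,"rz": -20.7},{"x": -442,"y": -314,"z": 107,"rx": 0,"ry": 0,"rz": -20.7},{"x": -442,"y": -314,"z": 107,"rx": 0,"ry": 0,"rz": -20.7},{"x": -442,"y": -314,"z": 107,"rx": 0,"ry": 0,"rz": -20.7}], hand=50, squeeze=10)

```text
time: 3.3
tool_pos: [0.4894, 0.0171, 0.1855]
tool_rot: [3.142, 0.0, 3.092]
contact_force: [0.2, -0.3, 0.6]
opening: 0.0498
grip_force: 0.0
```

```bash
python3 go.py -.105 -.066 .034 3.14159
```

```text
0.0655
t 3.3 shift mm [-0.4 -0.5 86. ] turn deg [0.   0.03 0.09] F [ 0.2 -0.3  0.6]
```

Emit:
arm_command(series=[{"x": 0,"y": 0,"z": 40,"rx": 0,"ry": 0,"rz": 0},{"x": 0,"y": 0,"z": 75,"rx": 0,"ry": 0,"rz": 0},{"x": 0,"y": 0,"z": 86,"rx": 0,"ry": 0,"rz": 0},{"x": -4,"y": 0,"z": 86,"rx": 0,"ry": 0,"rz": 0},{"x": -8,"y": 0,"z": 86,"rx": 0,"ry": 0,"rz": 0},{"x": -11,"y": 0,"z": 86,"rx": 0,"ry": 0,"rz": 0},{"x": -14,"y": 0,"z": 86,"rx": 0,"ry": 0,"rz": 0},{"x": -17,"y": 0,"z": 86,"rx": 0,"ry": 0,"rz": 0},{"x": -20,"y": 0,"z": 86,"rx": 0,"ry": 0,"rz": 0},{"x": -23,"y": 0,"z": 86,"rx": 0,"ry": 0,"rz": 0},{"x": -26,"y": 0,"z": 86,"rx": 0,"ry": 0,"rz": 0},{"x": -29,"y": 0,"z": 86,"rx": 0,"ry": 0,"rz": 0},{"x": -32,"y": 0,"z": 86,"rx": 0,"ry": 0,"rz": 0},{"x": -34,"y": 0,"z": 86,"rx": 0,"ry": 0,"rz": 0},{"x": -36,"y": 0,"z": 86,"rx": 0,"ry": 0,"rz": 0}])

```text
time: 4.8
tool_pos: [0.5256, 0.0147, 0.0991]
tool_rot: [3.141, -0.0, 3.091]
contact_force: [-2.0, 0.6, 1.7]
opening: 0.05
grip_force: 1.0
```

```bash
python3 go.py -.063 -.066 .034 3.14159
python3 - <<'E'
from est import *
p=shoot('top')
m=cv2.inRange(cv2.cvtColor(p['pixels'],cv2.COLOR_BGR2HSV),(140,80,60),(165,255,255))
im=cv2.resize(p['pixels'][180:310,190:370],None,fx=4,fy=4,interpolation=cv2.INTER_CUBIC)
cv2.imwrite('pics/c2.png',im)
E
```

```text
0.0655
t 4.8 shift mm [-6.2  0.1 -0.4] turn deg [ 0.01 -0.01  0.03] F [-2.   0.6  1.7]
```

View pics/c2.png

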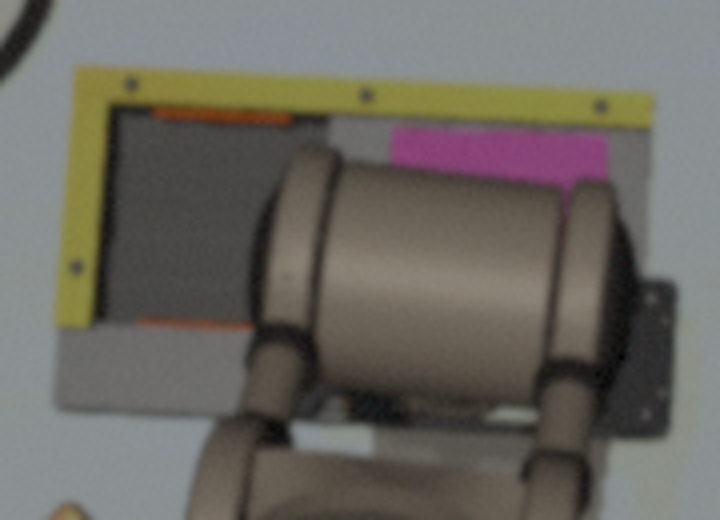

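The crop shows the glass's front edge at (391-608, ~130), a few mm short of the fence (edge at y~118-128). I'll push on slowly.

Emit:
arm_command(series=[{"x": -1,"y": 0,"z": 0,"rx": 0,"ry": 0,"rz": 0},{"x": -2,"y": 0,"z": 0,"rx": 0,"ry": 0,"rz": 0},{"x": -3,"y": 0,"z": 0,"rx": 0,"ry": 0,"rz": 0},{"x": -3,"y": 0,"z": 0,"rx": 0,"ry": 0,"rz": 0}])

```text
time: 5.25
tool_pos: [0.5287, 0.0144, 0.0992]
tool_rot: [3.142, 0.0, 3.091]
contact_force: [-0.7, 0.3, 0.1]
opening: 0.0502
grip_force: 0.3
```

Emit:
arm_command(series=[{"x": -0.5,"y": 0,"z": 0,"rx": 0,"ry": 0,"rz": 0},{"x": -1,"y": 0,"z": 0,"rx": 0,"ry": 0,"rz": 0},{"x": -1,"y": 0,"z": 0,"rx": 0,"ry": 0,"rz": 0}])

```text
time: 5.55
tool_pos: [0.5295, 0.0144, 0.0992]
tool_rot: [3.142, 0.0, 3.091]
contact_force: [-0.8, -0.0, 0.2]
opening: 0.05
grip_force: 0.6
```

Emit:
arm_command(series=[{"x": -0.5,"y": 0,"z": 0,"rx": 0,"ry": 0,"rz": 0},{"x": -1,"y": 0,"z": 0,"rx": 0,"ry": 0,"rz": 0},{"x": -1,"y": 0,"z": 0,"rx": 0,"ry": 0,"rz": 0}])

```text
time: 5.85
tool_pos: [0.5306, 0.0144, 0.0992]
tool_rot: [3.142, 0.0, 3.091]
contact_force: [-1.1, 0.3, -0.5]
opening: 0.05
grip_force: 0.4
```

Emit:
arm_command(series=[{"x": -0.5,"y": 0,"z": 0,"rx": 0,"ry": 0,"rz": 0},{"x": -1,"y": 0,"z": 0,"rx": 0,"ry": 0,"rz": 0},{"x": -1,"y": 0,"z": 0,"rx": 0,"ry": 0,"rz": 0}])

```text
time: 6.15
tool_pos: [0.5316, 0.0143, 0.0992]
tool_rot: [3.142, 0.0, 3.091]
contact_force: [-1.6, 0.7, -0.7]
opening: 0.0501
grip_force: 0.4
```

Emit:
arm_command(series=[{"x": -0.5,"y": 0,"z": 0,"rx": 0,"ry": 0,"rz": 0},{"x": -1,"y": 0,"z": 0,"rx": 0,"ry": 0,"rz": 0},{"x": -1,"y": 0,"z": 0,"rx": 0,"ry": 0,"rz": 0}])

```text
time: 6.45
tool_pos: [0.5318, 0.0144, 0.0991]
tool_rot: [3.142, -0.002, 3.091]
contact_force: [-4.1, 0.2, 2.2]
opening: 0.05
grip_force: 2.3
```

```bash
python3 go.py -.063 -.066 .034 3.14159;python3 - <<'E'
from est import *
p=shoot('side')
cv2.imwrite('pics/s3.png',cv2.resize(p['pixels'][170:310,220:380],None,fx=4,fy=4,interpolation=cv2.INTER_CUBIC))
E
```

```text
0.0655
t 6.45 shift mm [ 0.1  0.1 -0.4] turn deg [ 0.   -0.09  0.03] F [-4.1  0.2  2.2]
```

View pics/s3.png

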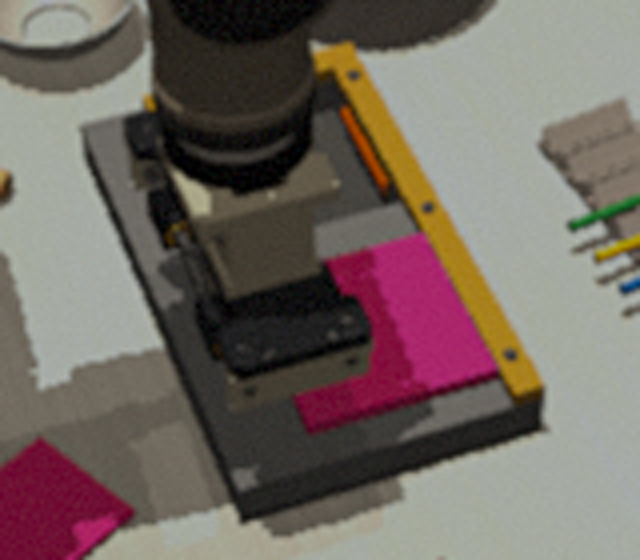

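The glass sits flush along the fence, with its edge at (425,235)-(495,375), and its position agrees with the nest estimate. Now I'll go round behind its -y edge.

Emit:
arm_command(series=[{"x": 10,"y": 0,"z": 0,"rx": 0,"ry": 0,"rz": 0},{"x": 20,"y": 0,"z": 0,"rx": 0,"ry": 0,"rz": 0},{"x": 20,"y": 0,"z": -40,"rx": 0,"ry": 0,"rz": 0},{"x": 20,"y": 0,"z": -60,"rx": 0,"ry": 0,"rz": 0}])

```text
time: 6.9
tool_pos: [0.5125, 0.0153, 0.1611]
tool_rot: [-3.142, 0.003, 3.091]
contact_force: [0.1, 0.2, 1.0]
opening: 0.05
grip_force: 0.0
```

```bash
python3 go.py 0 -.156 .094 1.5708
```

```text
0.0655
t 6.9 shift mm [-82.2 -89.9   1.8] turn deg [ 0.11  0.12 90.03] F [0.1 0.2 1. ]
```

Emit:
arm_command(series=[{"x": -82,"y": -90,"z": 0,"rx": 0,"ry": 0,"rz": 90},{"x": -82,"y": -90,"z": 0,"rx": 0,"ry": 0,"rz": 90},{"x": -82,"y": -90,"z": 0,"rx": 0,"ry": 0,"rz": 90},{"x": -82,"y": -90,"z": 0,"rx": 0,"ry": 0,"rz": 90},{"x": -82,"y": -90,"z": 0,"rx": 0,"ry": 0,"rz": 90},{"x": -82,"y": -90,"z": 0,"rx": 0,"ry": 0,"rz": 90},{"x": -82,"y": -90,"z": 0,"rx": 0,"ry": 0,"rz": 90},{"x": -82,"y": -90,"z": 0,"rx": 0,"ry": 0,"rz": 90},{"x": -82,"y": -90,"z": 0,"rx": 0,"ry": 0,"rz": 90},{"x": -82,"y": -90,"z": 0,"rx": 0,"ry": 0,"rz": 90},{"x": -82,"y": -90,"z": 0,"rx": 0,"ry": 0,"rz": 90},{"x": -82,"y": -90,"z": 0,"rx": 0,"ry": 0,"rz": 90},{"x": -82,"y": -90,"z": 0,"rx": 0,"ry": 0,"rz": 90}])

```text
time: 8.2
tool_pos: [0.5896, -0.0786, 0.1593]
tool_rot: [3.141, -0.0, 1.522]
contact_force: [-0.2, 0.1, -0.5]
opening: 0.0497
grip_force: 0.0
```

```bash
python3 go.py 0 -.156 .034 1.5708; python3 go.py 0 -.000 .034 1.5708
```

```text
0.0655
t 8.2 shift mm [ 0.1  0.4 59.8] turn deg [ 0.03 -0.    0.15] F [-0.2  0.1 -0.5]
0.0655
t 8.2 shift mm [156.1   0.8  59.8] turn deg [ 0.03 -0.    0.15] F [-0.2  0.1 -0.5]
```

Emit:
arm_command(series=[{"x": 0,"y": 0,"z": 40,"rx": 0,"ry": 0,"rz": 0},{"x": 0,"y": 0,"z": 61.5,"rx": 0,"ry": 0,"rz": 0},{"x": 8,"y": 0,"z": 61.5,"rx": 0,"ry": 0,"rz": 0},{"x": 13,"y": 0,"z": 61.5,"rx": 0,"ry": 0,"rz": 0},{"x": 17,"y": 0,"z": 61.5,"rx": 0,"ry": 0,"rz": 0},{"x": 21,"y": 0,"z": 61.5,"rx": 0,"ry": 0,"rz": 0},{"x": 25,"y": 0,"z": 61.5,"rx": 0,"ry": 0,"rz": 0},{"x": 30,"y": 0,"z": 61.5,"rx": 0,"ry": 0,"rz": 0},{"x": 35,"y": 0,"z": 61.5,"rx": 0,"ry": 0,"rz": 0},{"x": 40,"y": 0,"z": 61.5,"rx": 0,"ry": 0,"rz": 0},{"x": 45,"y": 0,"z": 61.5,"rx": 0,"ry": 0,"rz": 0},{"x": 50,"y": 0,"z": 61.5,"rx": 0,"ry": 0,"rz": 0},{"x": 55,"y": 0,"z": 61.5,"rx": 0,"ry": 0,"rz": 0},{"x": 60,"y": 0,"z": 61.5,"rx": 0,"ry": 0,"rz": 0},{"x": 65,"y": 0,"z": 61.5,"rx": 0,"ry": 0,"rz": 0},{"x": 70,"y": 0,"z": 61.5,"rx": 0,"ry": 0,"rz": 0},{"x": 75,"y": 0,"z": 61.5,"rx": 0,"ry": 0,"rz": 0},{"x": 80,"y": 0,"z": 61.5,"rx": 0,"ry": 0,"rz": 0}])

```text
time: 10.0
tool_pos: [0.5939, 0.0016, 0.0977]
tool_rot: [3.142, -0.0, 1.52]
contact_force: [-0.6, -3.7, 2.6]
opening: 0.0497
grip_force: 1.8
```

```bash
python3 go.py 0 .012 .0325 1.5708
```

```text
0.0655
t 10.0 shift mm [87.7  0.3 -0.3] turn deg [ 0.   -0.    0.03] F [-0.6 -3.7  2.6]
```

Emit:
arm_command(series=[{"x": 4,"y": 0,"z": 0,"rx": 0,"ry": 0,"rz": 0},{"x": 8,"y": 0,"z": 0,"rx": 0,"ry": 0,"rz": 0},{"x": 12,"y": 0,"z": 0,"rx": 0,"ry": 0,"rz": 0},{"x": 16,"y": 0,"z": 0,"rx": 0,"ry": 0,"rz": 0},{"x": 20,"y": 0,"z": 0,"rx": 0,"ry": 0,"rz": 0},{"x": 24,"y": 0,"z": 0,"rx": 0,"ry": 0,"rz": 0},{"x": 28,"y": 0,"z": 0,"rx": 0,"ry": 0,"rz": 0},{"x": 32,"y": 0,"z": 0,"rx": 0,"ry": 0,"rz": 0},{"x": 36,"y": 0,"z": 0,"rx": 0,"ry": 0,"rz": 0},{"x": 40,"y": 0,"z": 0,"rx": 0,"ry": 0,"rz": 0}])

```text
time: 11.0
tool_pos: [0.5959, 0.0415, 0.0977]
tool_rot: [-3.142, -0.0, 1.52]
contact_force: [-1.0, -1.6, 1.7]
opening: 0.0501
grip_force: 1.6
```

Emit:
arm_command(series=[{"x": 4,"y": 0,"z": 0,"rx": 0,"ry": 0,"rz": 0},{"x": 8,"y": 0,"z": 0,"rx": 0,"ry": 0,"rz": 0},{"x": 12,"y": 0,"z": 0,"rx": 0,"ry": 0,"rz": 0},{"x": 16,"y": 0,"z": 0,"rx": 0,"ry": 0,"rz": 0},{"x": 20,"y": 0,"z": 0,"rx": 0,"ry": 0,"rz": 0},{"x": 24,"y": 0,"z": 0,"rx": 0,"ry": 0,"rz": 0}])

```text
time: 11.6
tool_pos: [0.597, 0.0656, 0.0975]
tool_rot: [-3.141, -0.0, 1.52]
contact_force: [-0.2, -1.7, -0.5]
opening: 0.0499
grip_force: 0.8
```

```bash
python3 go.py 0 .012 .0325 1.5708
python3 - <<'E'
from est import *
p=shoot('side')
cv2.imwrite('pics/s4.png',cv2.resize(p['pixels'][170:310,220:380],None,fx=4,fy=4,interpolation=cv2.INTER_CUBIC))
E
```

```text
0.0655
t 11.6 shift mm [23.6  0.4 -0.5] turn deg [-0.01 -0.02  0.03] F [-0.2 -1.7 -0.5]
```

View pics/s4.png

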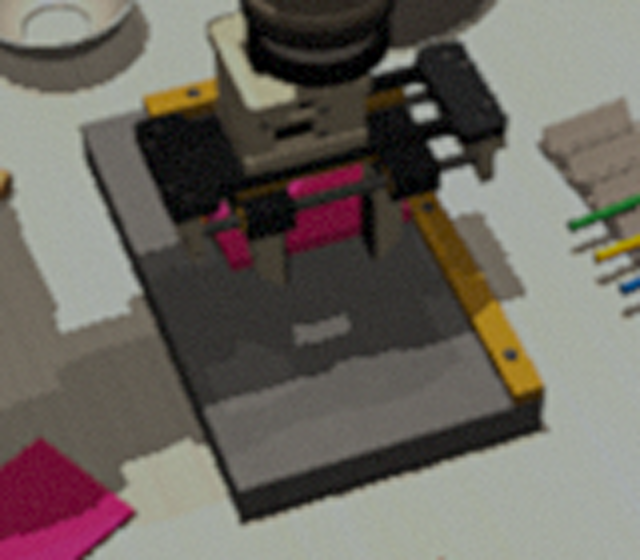

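The glass is over the pocket along the fence, its trailing edge at about (235,270)-(410,220). About 24 mm remain.

Emit:
arm_command(series=[{"x": 3,"y": 0,"z": 0,"rx": 0,"ry": 0,"rz": 0},{"x": 6,"y": 0,"z": 0,"rx": 0,"ry": 0,"rz": 0},{"x": 9,"y": 0,"z": 0,"rx": 0,"ry": 0,"rz": 0},{"x": 12,"y": 0,"z": 0,"rx": 0,"ry": 0,"rz": 0},{"x": 15,"y": 0,"z": 0,"rx": 0,"ry": 0,"rz": 0},{"x": 17,"y": 0,"z": 0,"rx": 0,"ry": 0,"rz": 0},{"x": 19,"y": 0,"z": 0,"rx": 0,"ry": 0,"rz": 0}])

```text
time: 12.35
tool_pos: [0.5981, 0.0843, 0.0977]
tool_rot: [3.141, -0.0, 1.52]
contact_force: [0.5, -1.8, -1.6]
opening: 0.0502
grip_force: 0.6
```

Emit:
arm_command(series=[{"x": 0.5,"y": 0,"z": 0,"rx": 0,"ry": 0,"rz": 0},{"x": 1,"y": 0,"z": 0,"rx": 0,"ry": 0,"rz": 0},{"x": 1.5,"y": 0,"z": 0,"rx": 0,"ry": 0,"rz": 0},{"x": 2,"y": 0,"z": 0,"rx": 0,"ry": 0,"rz": 0}])

```text
time: 12.75
tool_pos: [0.5983, 0.0859, 0.0978]
tool_rot: [3.141, 0.0, 1.52]
contact_force: [0.4, -1.7, -0.1]
opening: 0.05
grip_force: 1.3
```

Emit:
arm_command(series=[{"x": 0.5,"y": 0,"z": 0,"rx": 0,"ry": 0,"rz": 0},{"x": 1,"y": 0,"z": 0,"rx": 0,"ry": 0,"rz": 0},{"x": 1,"y": 0,"z": 0,"rx": 0,"ry": 0,"rz": 0}])

```text
time: 13.05
tool_pos: [0.5985, 0.0864, 0.0978]
tool_rot: [3.141, 0.001, 1.52]
contact_force: [0.7, -6.4, -0.1]
opening: 0.0499
grip_force: 2.8
```

Emit:
arm_command(series=[{"x": 0.5,"y": 0,"z": 0,"rx": 0,"ry": 0,"rz": 0},{"x": 0.5,"y": 0,"z": 0,"rx": 0,"ry": 0,"rz": 0}])

```text
time: 13.25
tool_pos: [0.5986, 0.0865, 0.0978]
tool_rot: [3.141, 0.002, 1.52]
contact_force: [-0.1, -7.5, 0.2]
opening: 0.0501
grip_force: 3.6
```

Emit:
arm_command(series=[{"x": -10,"y": 0,"z": 0,"rx": 0,"ry": 0,"rz": 0},{"x": -60,"y": 0,"z": -20,"rx": 0,"ry": 0,"rz": 0},{"x": -110,"y": 0,"z": -40,"rx": 0,"ry": 0,"rz": 0},{"x": -160,"y": 0,"z": -60,"rx": 0,"ry": 0,"rz": 0},{"x": -190,"y": 0,"z": -60,"rx": 0,"ry": 0,"rz": 0},{"x": -190,"y": 0,"z": -60,"rx": 0,"ry": 0,"rz": 0}], hand=0)

```text
time: 13.85
tool_pos: [0.5888, -0.1072, 0.159]
tool_rot: [3.139, 0.001, 1.515]
contact_force: [-0.6, 1.0, 0.7]
opening: 0.0067
grip_force: 0.0
```

```bash
python3 go.py 0.0015 .0765 .06 1.5708
python3 - <<'E'
from est import *
P=[shoot('top'),shoot('side')]
for p in P:
    r,_=outline(p,.037,near=(.604,.15));print('blank',r)
print(nestfit(P))
a=P[0]['pixels'][185:285,190:310];b=P[1]['pixels'][165:265,235:355]
f=lambda x:cv2.resize(x,None,fx=3.3,fy=3.3*1.5,interpolation=cv2.INTER_CUBIC)
cv2.imwrite('pics/s5.png',np.hstack([f(a),f(b)]))
E
```

```text
0.0655
t 13.85 shift mm [261.2  -0.   33.2] turn deg [ 0.17  0.06 -0.28] F [-0.6  1.   0.7]
blank ((603.7986450195312, 150.9672088623047), (113.0727310180664, 114.09375762939453), 0.2208314687013626)
blank ((601.0032348632812, 150.74525451660156), (118.6858901977539, 112.83358764648438), 86.87114715576172)
[ 0.59816675  0.07697647 -0.0331597 ]
```

View pics/s5.png

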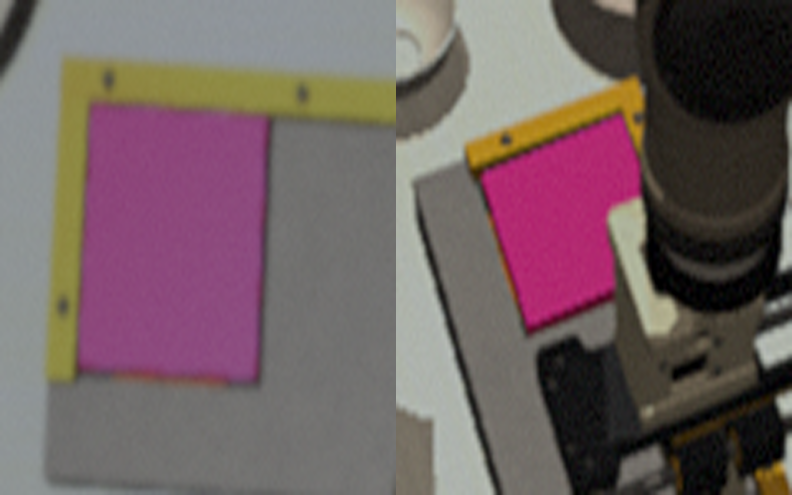

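The glass lies in the pocket's corner, against the fence and the stop, with a thin gap at its trailing edge (265,120-380). It rests on the rollers. Next I press at its centre with spread fingertips so it stays level.

Emit:
arm_command(series=[{"x": 50,"y": 0,"z": 5,"rx": 0,"ry": 0,"rz": 0},{"x": 100,"y": 0,"z": 5,"rx": 0,"ry": 0,"rz": 0},{"x": 150,"y": 0,"z": 5,"rx": 0,"ry": 0,"rz": 0},{"x": 200,"y": 0,"z": 5,"rx": 0,"ry": 0,"rz": 0},{"x": 240,"y": 0,"z": 20,"rx": 0,"ry": 0,"rz": 0},{"x": 258,"y": 0,"z": 33,"rx": 0,"ry": 0,"rz": 0},{"x": 258,"y": 0,"z": 33,"rx": 0,"ry": 0,"rz": 0},{"x": 258,"y": 0,"z": 33,"rx": 0,"ry": 0,"rz": 0}], hand=50)

```text
time: 15.35
tool_pos: [0.6015, 0.1547, 0.1242]
tool_rot: [-3.141, 0.001, 1.521]
contact_force: [0.2, 0.1, 0.4]
opening: 0.0495
grip_force: 0.0
```

```bash
python3 go.py 0.0015 .0738 .037 1.5708
```

```text
0.0655
t 15.35 shift mm [-3.8  2.  21.7] turn deg [-0.06  0.04  0.05] F [0.2 0.1 0.4]
```

Emit:
arm_command(series=[{"x": -4,"y": 2,"z": 8,"rx": 0,"ry": 0,"rz": 0},{"x": -4,"y": 2,"z": 15,"rx": 0,"ry": 0,"rz": 0},{"x": -4,"y": 2,"z": 18,"rx": 0,"ry": 0,"rz": 0},{"x": -4,"y": 2,"z": 20,"rx": 0,"ry": 0,"rz": 0},{"x": -4,"y": 2,"z": 21,"rx": 0,"ry": 0,"rz": 0},{"x": -4,"y": 2,"z": 22,"rx": 0,"ry": 0,"rz": 0},{"x": -4,"y": 2,"z": 22,"rx": 0,"ry": 0,"rz": 0}])

```text
time: 16.05
tool_pos: [0.6035, 0.1515, 0.1028]
tool_rot: [3.141, -0.0, 1.52]
contact_force: [-0.5, 0.1, 0.0]
opening: 0.0501
grip_force: 0.0
```

Emit:
arm_command(series=[{"x": 0,"y": 0,"z": 0.5,"rx": 0,"ry": 0,"rz": 0},{"x": 0,"y": 0,"z": 1,"rx": 0,"ry": 0,"rz": 0},{"x": 0,"y": 0,"z": 1,"rx": 0,"ry": 0,"rz": 0}])

```text
time: 16.35
tool_pos: [0.6036, 0.1515, 0.1023]
tool_rot: [3.141, -0.0, 1.52]
contact_force: [-1.5, 0.7, 3.7]
opening: 0.0501
grip_force: 2.1
```

Emit:
arm_command(series=[{"x": 0,"y": 0,"z": 0.5,"rx": 0,"ry": 0,"rz": 0},{"x": 0,"y": 0,"z": 1,"rx": 0,"ry": 0,"rz": 0},{"x": 0,"y": 0,"z": 1,"rx": 0,"ry": 0,"rz": 0}])

```text
time: 16.65
tool_pos: [0.6035, 0.1515, 0.1008]
tool_rot: [3.141, -0.0, 1.52]
contact_force: [0.2, -0.5, -0.1]
opening: 0.0499
grip_force: 0.0
```

Emit:
arm_command(series=[{"x": 0,"y": 0,"z": 0.5,"rx": 0,"ry": 0,"rz": 0},{"x": 0,"y": 0,"z": 1,"rx": 0,"ry": 0,"rz": 0},{"x": 0,"y": 0,"z": 1,"rx": 0,"ry": 0,"rz": 0}])

```text
time: 16.95
tool_pos: [0.6034, 0.1514, 0.0994]
tool_rot: [-3.141, -0.0, 1.52]
contact_force: [0.2, -0.1, 0.3]
opening: 0.0504
grip_force: 0.0
```

Emit:
arm_command(series=[{"x": 0,"y": 0,"z": 0.5,"rx": 0,"ry": 0,"rz": 0},{"x": 0,"y": 0,"z": 1,"rx": 0,"ry": 0,"rz": 0},{"x": 0,"y": 0,"z": 1,"rx": 0,"ry": 0,"rz": 0}])

```text
time: 17.25
tool_pos: [0.6034, 0.1514, 0.0986]
tool_rot: [-3.141, -0.0, 1.52]
contact_force: [1.0, -0.4, -0.2]
opening: 0.0499
grip_force: 0.0
```

Emit:
arm_command(series=[{"x": 0,"y": 0,"z": 0.5,"rx": 0,"ry": 0,"rz": 0},{"x": 0,"y": 0,"z": 1,"rx": 0,"ry": 0,"rz": 0},{"x": 0,"y": 0,"z": 1,"rx": 0,"ry": 0,"rz": 0}])

```text
time: 17.55
tool_pos: [0.6035, 0.1514, 0.0979]
tool_rot: [3.141, -0.0, 1.52]
contact_force: [-0.3, 0.5, 0.2]
opening: 0.0502
grip_force: 0.5
```

Emit:
arm_command(series=[{"x": 0,"y": 0,"z": 0.5,"rx": 0,"ry": 0,"rz": 0},{"x": 0,"y": 0,"z": 1,"rx": 0,"ry": 0,"rz": 0},{"x": 0,"y": 0,"z": 1,"rx": 0,"ry": 0,"rz": 0}])

```text
time: 17.85
tool_pos: [0.6036, 0.1514, 0.0976]
tool_rot: [3.141, -0.0, 1.52]
contact_force: [-2.0, -0.7, 5.5]
opening: 0.0501
grip_force: 3.3
```

Emit:
arm_command(series=[{"x": 0,"y": 0,"z": 0.5,"rx": 0,"ry": 0,"rz": 0},{"x": 0,"y": 0,"z": 1,"rx": 0,"ry": 0,"rz": 0},{"x": 0,"y": 0,"z": 1,"rx": 0,"ry": 0,"rz": 0}])

```text
time: 18.15
tool_pos: [0.6036, 0.1514, 0.0974]
tool_rot: [3.14, -0.0, 1.52]
contact_force: [-5.1, -0.4, 11.2]
opening: 0.0502
grip_force: 6.0
```

Emit:
arm_command(series=[{"x": 0,"y": 0,"z": 0.5,"rx": 0,"ry": 0,"rz": 0},{"x": 0,"y": 0,"z": 1,"rx": 0,"ry": 0,"rz": 0},{"x": 0,"y": 0,"z": 1,"rx": 0,"ry": 0,"rz": 0}])

```text
time: 18.45
tool_pos: [0.6037, 0.1514, 0.0966]
tool_rot: [3.14, -0.0, 1.52]
contact_force: [-4.8, -1.0, 10.7]
opening: 0.0496
grip_force: 5.6
```

Emit:
arm_command(series=[{"x": 0,"y": 0,"z": 0.5,"rx": 0,"ry": 0,"rz": 0},{"x": 0,"y": 0,"z": 1,"rx": 0,"ry": 0,"rz": 0},{"x": 0,"y": 0,"z": 1,"rx": 0,"ry": 0,"rz": 0}])

```text
time: 18.75
tool_pos: [0.6032, 0.1515, 0.0936]
tool_rot: [-3.141, -0.0, 1.52]
contact_force: [-1.6, -0.6, 1.3]
opening: 0.0497
grip_force: 0.4
```

Run:
```python
from est import *
P=[shoot('top'),shoot('side')]
a=P[0]['pixels'][185:285,190:310];b=P[1]['pixels'][165:265,235:355]
f=lambda x:cv2.resize(x,None,fx=3.3,fy=3.3*1.5,interpolation=cv2.INTER_CUBIC)
cv2.imwrite('pics/s6.png',np.hstack([f(a),f(b)]))
s=observe();print(s['tool_pos'],s['contact_force'],s['torque'])
```

```text
[0.60349807 0.15141359 0.09349528] [-1.19151596 -0.26717684  0.48741562] [-0.13595114  0.14385335  0.00269712]
```

View pics/s6.png

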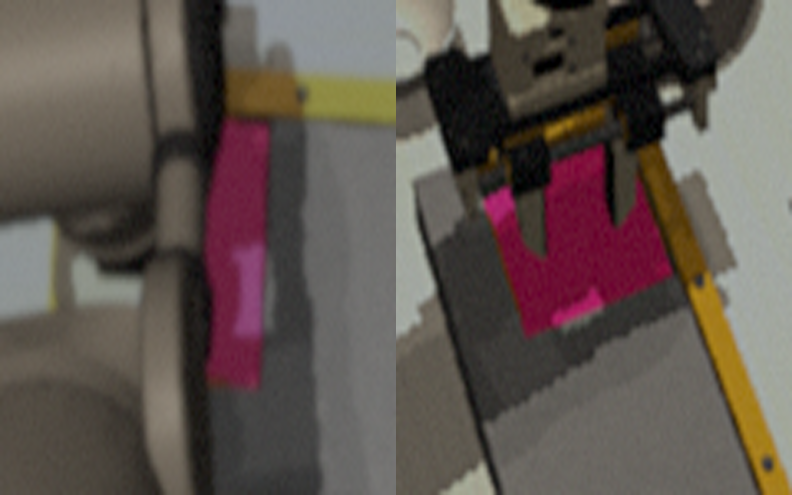

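The glass is going down. The force rose to 11 N and then dropped as a roller gave way. The fingers are centred on the sheet at (535-620, 200-250), so I carry on down.

Emit:
arm_command(series=[{"x": 0,"y": 0,"z": 1,"rx": 0,"ry": 0,"rz": 0},{"x": 0,"y": 0,"z": 2,"rx": 0,"ry": 0,"rz": 0},{"x": 0,"y": 0,"z": 2,"rx": 0,"ry": 0,"rz": 0}])

```text
time: 19.15
tool_pos: [0.6034, 0.1513, 0.0914]
tool_rot: [-3.141, -0.0, 1.52]
contact_force: [0.3, -0.9, -0.5]
opening: 0.0502
grip_force: 0.0
```

Emit:
arm_command(series=[{"x": 0,"y": 0,"z": 1,"rx": 0,"ry": 0,"rz": 0},{"x": 0,"y": 0,"z": 2,"rx": 0,"ry": 0,"rz": 0},{"x": 0,"y": 0,"z": 2,"rx": 0,"ry": 0,"rz": 0}])

```text
time: 19.45
tool_pos: [0.6034, 0.1514, 0.0896]
tool_rot: [-3.141, -0.0, 1.52]
contact_force: [-0.7, -0.8, 0.3]
opening: 0.0502
grip_force: 0.0
```

Emit:
arm_command(series=[{"x": 0,"y": 0,"z": 1,"rx": 0,"ry": 0,"rz": 0},{"x": 0,"y": 0,"z": 2,"rx": 0,"ry": 0,"rz": 0},{"x": 0,"y": 0,"z": 2,"rx": 0,"ry": 0,"rz": 0}])

```text
time: 19.75
tool_pos: [0.6034, 0.1514, 0.0876]
tool_rot: [-3.141, -0.0, 1.52]
contact_force: [-0.4, -0.4, -0.2]
opening: 0.0501
grip_force: 0.0
```

Emit:
arm_command(series=[{"x": 0,"y": 0,"z": 1,"rx": 0,"ry": 0,"rz": 0},{"x": 0,"y": 0,"z": 2,"rx": 0,"ry": 0,"rz": 0},{"x": 0,"y": 0,"z": 3,"rx": 0,"ry": 0,"rz": 0},{"x": 0,"y": 0,"z": 3,"rx": 0,"ry": 0,"rz": 0}])

```text
time: 20.15
tool_pos: [0.6034, 0.1514, 0.0846]
tool_rot: [-3.141, -0.0, 1.52]
contact_force: [-0.1, 0.4, -0.3]
opening: 0.0502
grip_force: 0.0
```

Emit:
arm_command(series=[{"x": 0,"y": 0,"z": 0.5,"rx": 0,"ry": 0,"rz": 0},{"x": 0,"y": 0,"z": 1,"rx": 0,"ry": 0,"rz": 0},{"x": 0,"y": 0,"z": 1.5,"rx": 0,"ry": 0,"rz": 0},{"x": 0,"y": 0,"z": 1.5,"rx": 0,"ry": 0,"rz": 0}])

```text
time: 20.55
tool_pos: [0.6034, 0.1514, 0.0831]
tool_rot: [-3.141, -0.0, 1.52]
contact_force: [0.5, 0.3, 0.7]
opening: 0.0503
grip_force: 0.0
```

Emit:
arm_command(series=[{"x": 0,"y": 0,"z": 0.5,"rx": 0,"ry": 0,"rz": 0},{"x": 0,"y": 0,"z": 1,"rx": 0,"ry": 0,"rz": 0},{"x": 0,"y": 0,"z": 1.5,"rx": 0,"ry": 0,"rz": 0},{"x": 0,"y": 0,"z": 1.5,"rx": 0,"ry": 0,"rz": 0}])

```text
time: 20.95
tool_pos: [0.6035, 0.1514, 0.0819]
tool_rot: [3.141, -0.0, 1.52]
contact_force: [-0.2, -0.3, 2.0]
opening: 0.0499
grip_force: 0.6
```

Emit:
arm_command(series=[{"x": 0,"y": 0,"z": 0.5,"rx": 0,"ry": 0,"rz": 0},{"x": 0,"y": 0,"z": 1,"rx": 0,"ry": 0,"rz": 0},{"x": 0,"y": 0,"z": 1.5,"rx": 0,"ry": 0,"rz": 0},{"x": 0,"y": 0,"z": 1.5,"rx": 0,"ry": 0,"rz": 0}])

```text
time: 21.35
tool_pos: [0.6035, 0.1514, 0.0817]
tool_rot: [3.141, -0.0, 1.52]
contact_force: [-4.9, -0.2, 11.9]
opening: 0.0502
grip_force: 5.7
```

Emit:
arm_command(series=[{"x": 0,"y": 0,"z": -15,"rx": 0,"ry": 0,"rz": 0},{"x": 0,"y": 0,"z": -50,"rx": 0,"ry": 0,"rz": 0},{"x": -50,"y": 0,"z": -100,"rx": 0,"ry": 0,"rz": 0},{"x": -100,"y": 0,"z": -120,"rx": 0,"ry": 0,"rz": 0},{"x": -150,"y": 0,"z": -120,"rx": 0,"ry": 0,"rz": 0},{"x": -200,"y": 0,"z": -120,"rx": 0,"ry": 0,"rz": 0},{"x": -250,"y": 0,"z": -120,"rx": 0,"ry": 0,"rz": 0},{"x": -300,"y": 0,"z": -120,"rx": 0,"ry": 0,"rz": 0},{"x": -300,"y": 0,"z": -120,"rx": 0,"ry": 0,"rz": 0},{"x": -300,"y": 0,"z": -120,"rx": 0,"ry": 0,"rz": 0}])

```text
time: 22.35
tool_pos: [0.588, -0.1517, 0.2008]
tool_rot: [3.141, 0.001, 1.516]
contact_force: [0.2, 0.7, -0.5]
opening: 0.0499
grip_force: 0.0
```

Run:
```python
from est import *
P=[shoot('top'),shoot('side')]
for p in P:
    for q in('blank','pocket'): print(q,[(np.round(d['point'],4).tolist(),round(d['confidence'],2)) for d in mark_of(p,q)[:3]])
a=P[0]['pixels'][185:285,190:310];b=P[1]['pixels'][165:265,235:355]
f=lambda x:cv2.resize(x,None,fx=3.3,fy=3.3*1.5,interpolation=cv2.INTER_CUBIC)
cv2.imwrite('pics/s7.png',np.hstack([f(a),f(b)]))
```

```text
blank [([0.3954, -0.0215, 0.0025], 0.84), ([0.6013, 0.1524, 0.0041], 0.75), ([0.5597, -0.2089, 0.0029], 0.75)]
pocket []
blank [([0.3932, -0.0203, -0.0032], 0.96), ([0.5546, -0.2099, -0.0044], 0.61), ([0.603, 0.1525, 0.0084], 0.59)]
pocket []
```

View pics/s7.png

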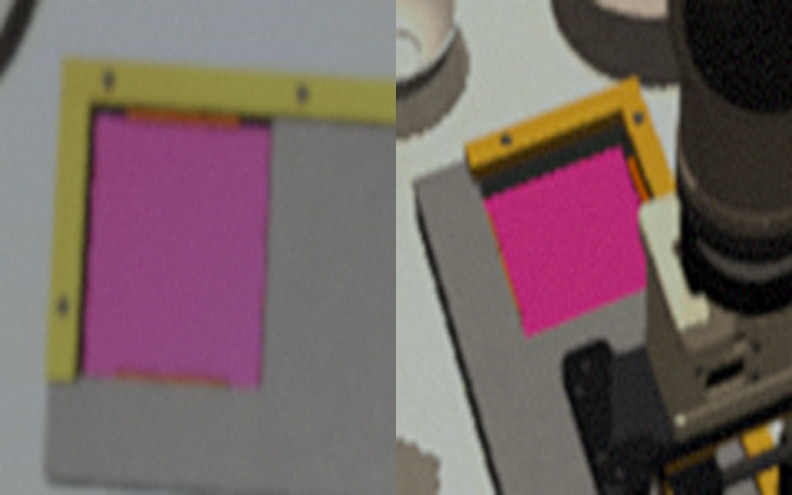

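The glass lies deep and flat, with both orange rollers showing above it at (180,115) and (170,378). It took a firm 12 N at floor height, and the arm is clear.

```bash
python3 -c "
from cell import *
print(hand_in())"
```

```text
the job is handed in; nothing more can be done
None
```

The job is handed in at about 22 s: the pink glass lies flat on the pocket floor below both rollers, the highest force I read on it was about 13 N, and nothing else was touched; no verdict came back.

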